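# Clamp the bead-roller block with the T-key

## Task

The grooved graphite bead-roller block lies loose in its bench holder. Take the T-handled key out of its stand and with it turn both slotted cam screws clockwise until each is fully home, so that they clamp the block hard against the holder's back rail. Then put the key back upright in its stand, and leave the jar and the two paddles alone.

Things in the scene. Friction and masses are not known exactly. Their poses are not given: they have to be found in the camera images.
- holder: Flat steel holder fixed to the bench, base plate 144 x 176 x 10 mm. Origin at the centre of its underside, x away from the robot towards the back rail, y to the left, z up (at yaw 0). The back rail along its far side stands 29 mm above the bench; two low end lugs flank the block; the two cam screws stand along its near side, 90 mm apart.
- rail_face (a point): Middle of the back rail's flat face that the block is clamped against, 21 mm above the bench; axes as the holder's, x pointing into the rail.
- roller_block: Loose dark graphite bead-roller block, 64 (x) x 112 (y) x 22 (z) mm, with four round grooves along x in its top; about 0.35 kg. Origin at the centre of its underside, axes as the holder's. It lies on the base plate between back rail and cams with a few mm of slack. When clamped its far face is on the rail, 32 mm from its origin.
- screw_left: Left cam screw as seen from the robot: a captive upright steel screw with an eccentric steel disc (44 mm across, its centre 9 mm off the screw's axis) under a round slotted head (36 mm across). Origin on the turning axis at the top of the holder's base plate, z up; x runs along the slot and points the way the disc bulges. The axis is fixed to the holder, 45 mm to the left of its middle and 37 mm towards the robot from its middle.
- screw_right: Right cam screw as seen from the robot: a captive upright steel screw with an eccentric steel disc (44 mm across, its centre 9 mm off the screw's axis) under a round slotted head (36 mm across). Origin on the turning axis at the top of the holder's base plate, z up; x runs along the slot and points the way the disc bulges. The axis is fixed to the holder, 45 mm to the right of its middle and 37 mm towards the robot from its middle.
- slot_left (a point): Centre of the left screw's slotted head, on the turning axis, level with the head's top face (46 mm above the bench). x runs along the slot, z up. The slot is 8 mm wide with broken edges (11 mm at the mouth), 10 mm deep and open at both ends; the key's blade has about 0.15 rad of play in it each way.
- slot_right (a point): Centre of the right screw's slotted head, on the turning axis, level with the head's top face (46 mm above the bench). x runs along the slot, z up. The slot is 8 mm wide with broken edges (11 mm at the mouth), 10 mm deep and open at both ends; the key's blade has about 0.15 rad of play in it each way.
- cam_left (a joint): Angle of the left screw, rad: 0 = fully slack, grows as it is turned clockwise seen from above, stops at 1.4 = fully home (slot square to the back rail, disc bulging towards the block). It stays where it is left; turning it takes about 0.06 Nm at first and up to about 0.4 Nm over the last 0.3 rad, as the disc bites on the block.
- cam_right (a joint): Angle of the right screw, rad: 0 = fully slack, grows as it is turned clockwise seen from above, stops at 1.4 = fully home (slot square to the back rail, disc bulging towards the block). It stays where it is left; turning it takes about 0.06 Nm at first and up to about 0.4 Nm over the last 0.3 rad, as the disc bites on the block.
- t_key: Loose T-handled slot key, 103 mm tall, 0.22 kg, standing upright in its stand. Origin at the middle of its blade's lower edge, z up the shank, x along the handle bar. At the bottom a flat blade 24 (along x) x 4.5 mm, tapering to 18 x 2 mm in the last 3 mm at the tip, parallel to the handle bar; shank 16 mm thick; a round flange 54 mm across, its underside 50 mm above the blade's tip, on which the key hangs in the stand; above it the handle bar.
- key_handle (a point): Centre of the key's black handle bar, 95 mm above the blade's tip; bar 84 (x) x 14 (y) x 16 (z) mm. Axes as the key's. Pinch it across y. The shank (up to 21 mm thick) is free for 30 mm between bar and flange.
- stand_mouth (a point): Centre of the mouth of the round hole, 38 mm wide and 52 mm deep, in the top of the wooden key stand (66 mm square block on a 90 mm square foot, fixed, top 60 mm above the bench). The key hangs in it by its flange with its origin 50 mm below this point, turned to any angle.
- carry_case: Fixed grey carry case (not part of the job) close behind the way from stand to holder: 204 (x) x 180 (y) x 121 mm, its handle arched up to 0.19 m above the bench. Origin under its centre, x away from the robot. Carry the key past in front of it or well above it.
- frit_jar: Bystander: small closed glass jar with a black lid, 49 mm across, 56 mm tall, origin under its centre.
- marver_paddle: Bystander: paddle with a dark brown wooden handle and a black graphite blade, 174 x 34 x 23 mm, lying flat, origin under its centre.
- brass_paddle: Bystander: paddle with a light wooden handle and a brass blade, 138 x 42 x 25 mm, lying flat, origin under its centre.
Not all that is in view belongs to the job. There is more than one size of the roller_block; the job needs the largest.

How it is judged (in metres and radians):
On the way, in this order (a step that is already met when the one before it is completed fails the run):
1. the key is lifted clear of its stand (z of t_key in the frame of stand_mouth above 0.005 m), for 0.2 s.
2. both screws are turned home (value of joint each of cam_left, cam_right above 1.25 rad), for 0.2 s.
At the end, for the whole second after the job is handed in: Both screws home (beyond 1.25 of 1.4 rad) and pressing on the block; the block flat on the holder, square within 0.015 rad, within 1.5 mm of the back rail; the key at rest upright (within 0.1 rad) in its stand, within 4 mm of its seat in height and 10 mm of the hole's centre (all of step 2 and contact force between each of screw_left, screw_right and roller_block above 1 N and x of roller_block in the frame of rail_face above -0.0335 m and z of roller_block in the frame of rail_face below -0.009 m and angle between the x axis of roller_block and the x axis of holder, either way round below 0.015 rad and horizontal distance between t_key and stand_mouth below 0.01 m and z of t_key in the frame of stand_mouth below -0.046 m and angle between t_key's own z axis and vertical below 0.1 rad and linear speed of t_key below 0.02 m/s); the robot touches nothing.
It fails at once if the fingers touch a cam screw (they are to be turned with the key) (contact force between the fingers and screw_left above 1 N or contact force between the fingers and screw_right above 1 N).
It fails at once if the key is dropped or tipped over (angle between t_key's own z axis and vertical above 0.7 rad).
It fails at once if the jar or a paddle is pushed aside or knocked over (distance of any of frit_jar, marver_paddle, brass_paddle from where it was at the start of the episode above 0.02 m or angle between frit_jar's own z axis and vertical above 0.5 rad).
It also fails if it takes over 59 s, if anything falls off the work surface, if the arm or the gripper's body presses on something with over 40 N, if the wrist force passes 120 N, or if a joint passes its speed limit or range.

## Robot

A 6-joint arm with a two-finger parallel gripper is mounted at the origin on a cart in front of the work surface, level with it; the furniture and walls round the work are solid. World frame = base frame: x ahead of the robot, y to its left, z up, the work surface at z = 0. Lengths are in m, angles in degrees, forces in N, time in s.
With the tool pointing down it reaches from about 0.325 to 0.775 m from the base axis. Payload 9.3 kg.
Tool frame: the origin (TCP) lies on the centre line of the jaws, within the pads' length; the fingertips stand 17 mm ahead of it and the grasp point (between the pads) lies 2 mm behind it; z points along the fingers, y is the line along which they close (so a half turn about z gives the same grasp; the last joint's range is limited). The gripper opens to 85 mm and grips with 20 to 120 N. Pads are 22 mm wide; open, the fingers measure 114 mm over their backs; the gripper's body (76 mm by 85 mm) begins 54 mm behind the grasp point. The pads swing forward as they close: fully open they stand 13 mm farther back than shut.
Start: joints at [-72.571, 14.817, 1.232, 76.415, 0, 81.257], TCP at [0.243, -0.494, 0.209] pointing down, gripper open.
Joint ranges: [-174.27, 174.27], [-52.1, 104.24], [-59.71, 78.15], [-110.17, 111.67], [-87.03, 83.33], [-180, 180]. Speed limits (degrees/s): [127.2, 127.2, 159.86, 180, 180, 180].

## Interface

Orientations are given as a 3x3 rotation matrix whose columns are the frame's x, y, z axes.
In Python, from bench import status, viewer, bot gives the robot as it stands. The module is installed in compiled form; this text tells all that it offers.
- The arm moves only by the shell command python3 -m inch 'ROWS' [FORCE]. ROWS is JSON, a list of rows, each a list of 3 entries, a list of its own where there are three numbers: the finger opening in cm, from 0 to 8.54, then the shift along the tool's x, y, z in cm, then the turn, a rotation vector about the tool's x, y, z in degrees. A call has 1 to 12 rows; each row shifts and turns the commanded pose from where the row before left it, along the tool's axes as they then stand; what a row does not reach is not made up. A row lasts 1/8 s, in which the tool goes at most 62.5 mm and 10.7 degrees, less where a joint would pass 70% of its speed; a pose out of reach is approached as far as the arm can. A call is refused whole if a number of a shift passes 6.25 or a number of a turn 10.7, either way. A call with a gripper value outside its range is refused whole. The fingers move at their own pace and stop on an object; FORCE is the grip in N (left out, the last holds). Time passes only in rows, so rows that do not move let the fingers close. It gives the time, the measured TCP pose, the force, the opening and the grip force at its end, in the units of the state.
- status.read_state(): the state, without advancing time (a new reading comes with each control period).
- viewer.capture(name): name is "scene" or "top"; returns a dict with "frame" (480x640x3 uint8, blue, green, red), "mtx" (3x3 intrinsics, pixels), "extrinsics" (4x4, takes a point from world to camera coordinates). Camera axes: x right, y up, looking along -z (the intrinsics and any distortion apply to the point x, -y, -z); pixel columns grow to the right and rows downward; lengths in m; the calibration is good to about 2 mm. A picture is of the moment at which its call begins. There is no depth.
- bot.finish_job(): hands the job in; it is judged then, once.
The state is a dict: "time_s": time; "joints": joint angles; "joint_vel": joint speeds; "tau": joint torques, N m; "tcp_pos": TCP position; "tool_rot": TCP orientation; "ft_force": force on the tool from outside, world axes, zero at the start; "wrist_torque": the same for the moment, N m; "gripper_width": finger opening in m; "grip_force": force on a finger pad.
Only numpy, scipy, OpenCV 4.12 (cv2) and the standard library are available. Lean on these libraries where they do the work, as an engineer would, in place of code of your own. Each camera call takes 0.05 s, during which the arm holds its last target. There are 200 camera calls.

## Working session

There is one attempt and no reset: what is moved stays moved. The work goes in short steps, Python scripts to look and compute and a shell command to move; the robot and the scene stay as the last step left them, time stands still between calls to the robot, and variables do not carry over. Pictures are saved under pics/ and viewed, at most 10 in all, crops included, and the job is handed in when it is done.

```bash
mkdir -p pics
python3 - <<'E'
from bench import status, viewer
import cv2,numpy as np
for n in("scene","top"):
    c=viewer.capture(n); cv2.imwrite(f"pics/{n}0.png",c["frame"]); print(n,c["mtx"].tolist(),np.round(c["extrinsics"],4).tolist(),[k for k in c])
s=status.read_state(); print(s)
E
```

```text
scene [[436.31895211679443, 0.0, 315.9689980660694], [0.0, 436.31895211679443, 240.1557008978736], [0.0, 0.0, 1.0]] [[-0.827, -0.5621, -0.0087, 0.3704], [0.4033, -0.604, 0.6874, -0.319], [-0.3917, 0.565, 0.7262, -0.6762], [0.0, 0.0, 0.0, 1.0]] ['frame', 'mtx', 'extrinsics']
top [[479.21997901064253, 0.0, 316.95727836698376], [0.0, 479.21997901064253, 244.94165915210905], [0.0, 0.0, 1.0]] [[0.0029, -0.9998, -0.0192, -0.0628], [0.9875, -0.0002, 0.1573, -0.5158], [-0.1573, -0.0194, 0.9874, -1.0349], [0.0, 0.0, 0.0, 1.0]] ['frame', 'mtx', 'extrinsics']
{'time_s': 0.1, 'joints': array([-7.25699425e+01,  1.48486547e+01,  1.19415445e+00,  7.64156991e+01,
       -2.22192342e-04,  8.12560499e+01]), 'joint_vel': array([-0.06049794, -0.17527668,  0.0526674 ,  0.00105148, -0.04868274,
       -0.01317693]), 'tau': array([ 7.86286168e-03, -5.56693912e+01,  3.45068300e+01,  1.16690848e-02,
       -8.88106911e-06,  2.56551294e-05]), 'tcp_pos': array([ 0.24251007, -0.49334105,  0.20891636]), 'tool_rot': array([[ 8.97458601e-01,  4.41098540e-01, -3.70700790e-04],
       [ 4.41098658e-01, -8.97457860e-01,  1.16779021e-03],
       [ 1.82422219e-04, -1.21155899e-03, -9.99999249e-01]]), 'ft_force': array([-0.00403483,  0.07646936, -0.50618404]), 'wrist_torque': array([ 0.05414167, -0.04340813,  0.02074028]), 'grip_force': 0.0, 'gripper_width': 0.08541281577012737}
```

View pics/top0.png

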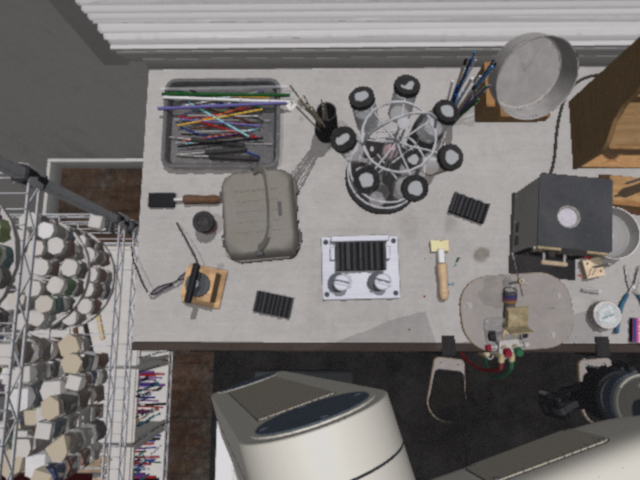

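View pics/scene0.png

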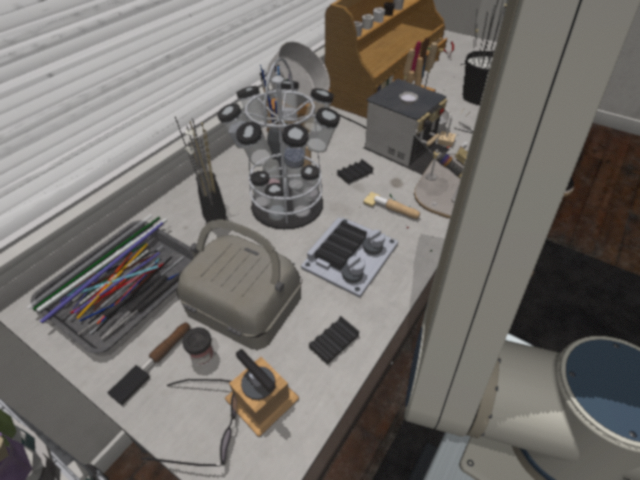

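The top view shows the key in its stand at about (197,287), the holder at about (360,268) with its screws near (341,284) and (381,284), and the carry case at (260,215). Next I'll enlarge those areas.

```bash
cat > h.py <<'E'
import cv2,numpy as np
from bench import status,viewer
def ray(c,u,v,z):
    E=c["extrinsics"];R=E[:3,:3];o=-R.T@E[:3,3];k=c["mtx"]
    d=R.T@np.array([(u-k[0,2])/k[0,0],-(v-k[1,2])/k[1,1],-1])
    return o+d*(z-o[2])/d[2]
def proj(c,p):
    q=c["extrinsics"]@np.append(p,1);k=c["mtx"]
    return np.array([k[0,2]+k[0,0]*q[0]/-q[2],k[1,2]-k[1,1]*q[1]/-q[2]])
def crop(c,x,y,w,h,s):
    return cv2.resize(c["frame"][y:y+h,x:x+w],None,fx=s,fy=s,interpolation=cv2.INTER_CUBIC)
E
python3 - <<'E'
from h import *
t=viewer.capture("top");s=viewer.capture("scene")
a=np.vstack([np.hstack([crop(t,170,250,80,60,5),crop(t,315,230,80,60,5)][::1]),np.hstack([crop(s,220,335,80,60,5) ,crop(s,300,215,100,75,4)])])
a=np.vstack([np.hstack([crop(t,170,250,80,60,5),crop(t,315,230,100,75,4)]),np.hstack([crop(s,220,340,100,75,4),crop(s,300,220,100,75,4)])])
cv2.imwrite("pics/c1.png",a);print(a.shape)
E
```

```text
(600, 800, 3)
```

View pics/c1.png

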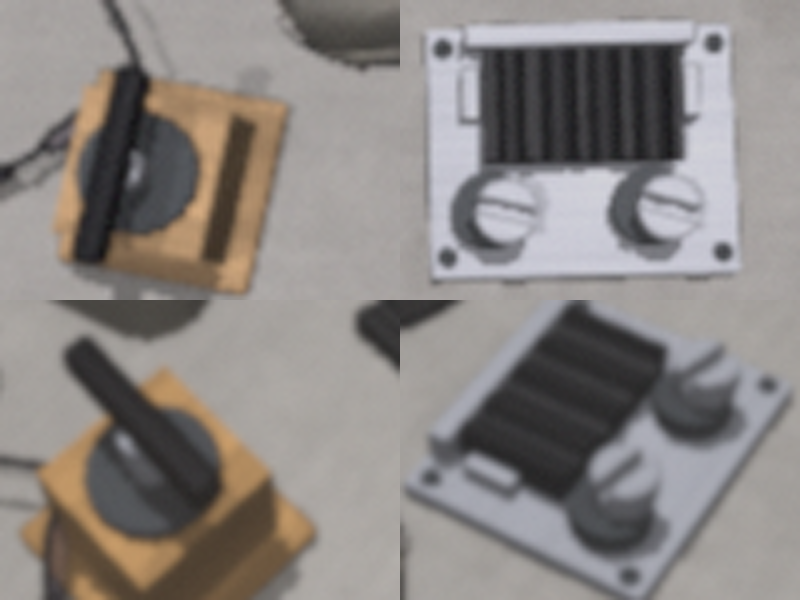

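The crops show the bar's ends at about (131,72) and (92,255) in the upper-left panel, and the slotted heads at (506,210) and (669,206) in the upper-right. Both slots lie nearly parallel to the rail, so both screws are slack. Now I'll turn these pixels into positions.

Run:
```python
from h import *
t=viewer.capture("top");s=viewer.capture("scene")
A=lambda x,y,z:ray(t,170+x/5,250+y/5,z)
B=lambda x,y,z:ray(t,315+(x-400)/4,230+y/4,z)
C=lambda x,y,z:ray(s,220+x/4,340+(y-300)/4,z)
D=lambda x,y,z:ray(s,300+(x-400)/4,220+(y-300)/4,z)
np.set_printoptions(precision=4,suppress=True)
print("bar ends",A(131,72,.112),A(92,255,.112))
print("flange",A(141,172,.064),C(153,472,.064))
print("bar ends scene",C(82,350,.11),C(200,490,.11))
a=[B(427,28,.01),B(732,22,.01),B(742,270,.01),B(432,280,.01)];print("holder",*a,np.mean(a,0))
print("heads",B(506,210,.046),B(669,206,.046),D(622,480,.046),D(708,372,.046))
for p,q in (((478,203),(536,213)),((640,196),(698,208))):
    d=B(*p,.046)-B(*q,.046);print(np.degrees(np.arctan2(d[1],d[0])))
```

```text
bar ends [0.4634 0.1886 0.112 ] [0.3873 0.2015 0.112 ]
flange [0.4252 0.1955 0.064 ] [0.4224 0.1973 0.064 ]
bar ends scene [0.4585 0.1886 0.11  ] [0.3861 0.2073 0.11  ]
holder [ 0.5393 -0.0726  0.01  ] [ 0.5427 -0.2485  0.01  ] [ 0.4004 -0.2508  0.01  ] [ 0.3944 -0.0756  0.01  ] [ 0.4692 -0.1619  0.01  ]
heads [ 0.4312 -0.1165  0.046 ] [ 0.4336 -0.2061  0.046 ] [ 0.4261 -0.1091  0.046 ] [ 0.4264 -0.1986  0.046 ]
80.27196235791531
78.29952854955931
```

```bash
python3 -m inch '[[8.54,[3.9,-4.48,0],[0,0,0]],[8.54,[3.9,-4.48,0],[0,0,0]],[8.54,[3.9,-4.48,0],[0,0,0]],[8.54,[3.9,-4.48,0],[0,0,0]],[8.54,[3.9,-4.48,0],[0,0,0]],[8.54,[3.9,-4.48,0],[0,0,0]],[8.54,[3.9,-4.48,0],[0,0,0]],[8.54,[3.9,-4.48,0],[0,0,0]],[8.54,[3.9,-4.48,0],[0,0,0]],[8.54,[3.9,-4.48,0],[0,0,0]],[8.54,[3.9,-4.48,0],[0,0,0]],[8.54,[3.8,-4.5,0],[0,0,0]]]'
python3 -m inch '[[8.54,[0,0,0],[0,0,-10.5]],[8.54,[0,0,0],[0,0,-10.5]],[8.54,[0,0,0],[0,0,-10.5]],[8.54,[0,0,0],[0,0,-10.5]],[8.54,[0,0,0],[0,0,-10.5]],[8.54,[0,0,0],[0,0,-10.5]],[8.54,[0,0,0],[0,0,-10.5]],[8.54,[0,0,0],[0,0,-10.5]],[8.54,[0,0,0],[0,0,-10.5]],[8.54,[0,0,0],[0,0,-10.5]],[8.54,[0,0,0],[0,0,-10.5]],[8.54,[0,0,0],[0,0,-10.5]]]'
python3 -m inch '[[8.54,[0,0,0],[0,0,-8.8]],[8.54,[0,0,0],[0,0,-8.8]],[8.54,[0,0,0],[0,0,0]]]'
cat >> h.py <<'E'
def pose():
    s=status.read_state();p=s["tcp_pos"];R=s["tool_rot"]
    return s,p,R
def to(x,y,z,yaw):
    s,p,R=pose();cur=np.degrees(np.arctan2(R[1,0],R[0,0]))
    print("t",round(s["time_s"],2),"tcp mm",np.round(p*1000,1),"yaw",round(cur,1),"tilt z",np.round(R[:,2],4),"F",np.round(s["ft_force"],1),"M",np.round(s["wrist_torque"],2),"w",round(s["gripper_width"]*1000,1),"g",round(s["grip_force"],1),"j6",round(s["joints"][5],1))
    d=(np.array([x,y,z])-p)*100
    print("shift cm (before turn)",np.round(R.T@d,2),"tool-z turn",round(-((yaw-cur+180)%360-180),1))
E
python3 -c "
from h import *
to(.4245,.196,.114,169.5)
c=viewer.capture('top');cv2.imwrite('pics/t2.png',crop(c,140,220,130,100,6))"
```

```text
time_s: 1.8
tcp_pos: [0.4246, 0.1972, 0.2096]
tool_rot: [[0.897, 0.441, 0.001], [0.441, -0.897, 0.0], [0.001, 0.0, -1.0]]
ft_force: [1.1, -0.7, -0.0]
gripper_width: 0.0854
grip_force: 0.0
time_s: 3.3
tcp_pos: [0.4245, 0.195, 0.2095]
tool_rot: [[-0.887, 0.461, -0.0], [0.461, 0.887, -0.0], [-0.0, -0.0, -1.0]]
ft_force: [0.6, -0.8, 0.7]
gripper_width: 0.0857
grip_force: 0.0
time_s: 3.68
tcp_pos: [0.4245, 0.195, 0.2095]
tool_rot: [[-0.984, 0.179, -0.0], [0.179, 0.984, -0.0], [0.0, -0.0, -1.0]]
ft_force: [0.4, 0.2, -0.7]
gripper_width: 0.0854
grip_force: 0.0
t 3.67 tcp mm [424.5 195.  209.5] yaw 169.7 tilt z [-0. -0. -1.] F [ 0.4  0.2 -0.7] M [0.01 0.01 0.01] w 85.4 g 0.0 j6 24.7
shift cm (before turn) [0.01 0.1  9.55] tool-z turn 0.2
```

View pics/t2.png

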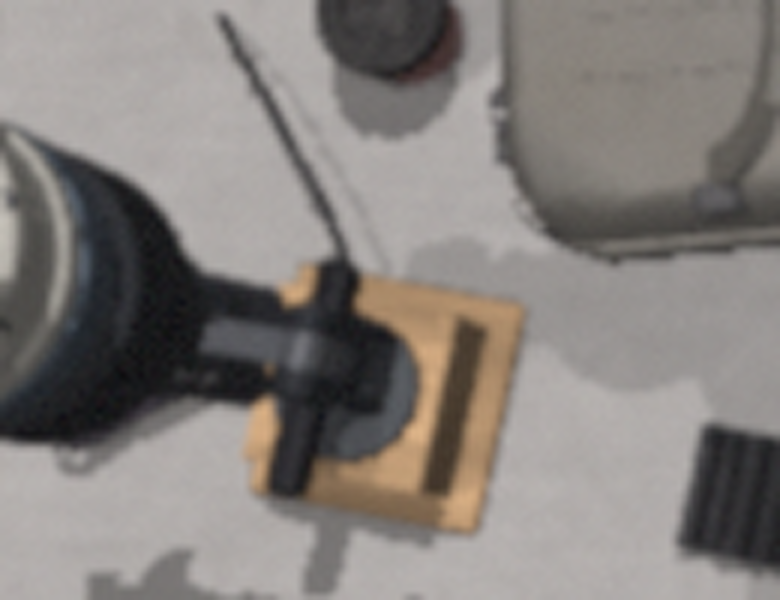

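The gripper straddles the bar at about (315,370) and lines up with it, and the carry case is well clear. I'll go down and grip.

```bash
python3 -m inch '[[8.54,[0,0.1,3.2],[0,0,0]],[8.54,[0,0,3.2],[0,0,0]],[8.54,[0,0,3.1],[0,0,0]],[1,[0,0,0],[0,0,0]],[1,[0,0,0],[0,0,0]],[1,[0,0,0],[0,0,0]],[1,[0,0,0],[0,0,0]],[1,[0,0,0],[0,0,0]],[1,[0,0,0],[0,0,0]]]' 100
```

```text
time_s: 4.85
tcp_pos: [0.4247, 0.196, 0.1146]
tool_rot: [[-0.984, 0.178, 0.0], [0.178, 0.984, 0.0], [-0.0, 0.0, -1.0]]
ft_force: [0.0, -0.2, -0.7]
gripper_width: 0.0096
grip_force: 0.0
```

```bash
python3 -c "
from h import *
to(.4245,.196,.114,169.5)
c=viewer.capture('top');s=viewer.capture('scene')
cv2.imwrite('pics/t3.png',np.hstack([crop(c,160,240,80,100,5),crop(s,210,320,80,100,5)]))"
```

```text
t 4.85 tcp mm [424.7 196.  114.6] yaw 169.8 tilt z [ 2.e-04  1.e-04 -1.e+00] F [ 0.  -0.2 -0.7] M [-0.03 -0.02 -0.01] w 9.6 g 0.0 j6 24.7
shift cm (before turn) [ 0.02 -0.01  0.06] tool-z turn 0.3
```

View pics/t3.png

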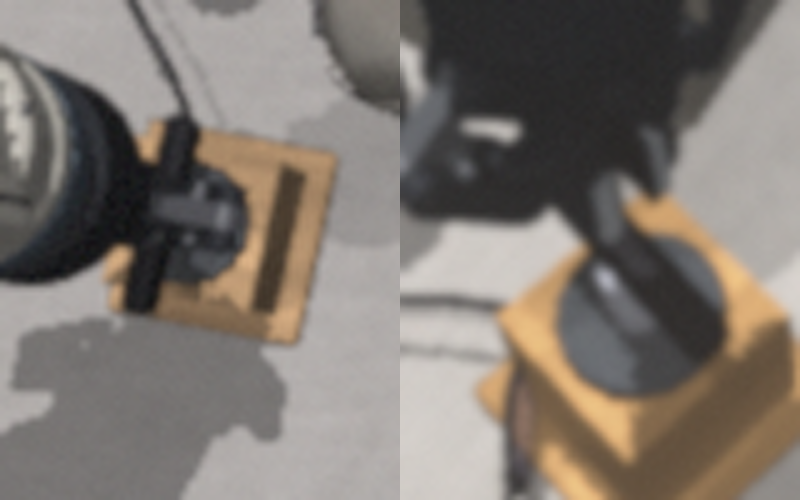

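The bar is between the fingers and hasn't moved, but the grip force reads 0. I'll command the fingers fully shut to see whether they stop on it.

```bash
python3 -m inch '[[0,[0,0,0],[0,0,0]],[0,[0,0,0],[0,0,0]],[0,[0,0,0],[0,0,0]]]' 100
```

```text
time_s: 5.32
tcp_pos: [0.4247, 0.196, 0.1145]
tool_rot: [[-0.984, 0.178, -0.0], [0.178, 0.984, -0.0], [0.0, -0.0, -1.0]]
ft_force: [-0.2, 0.1, -0.7]
gripper_width: 0.0002
grip_force: 0.0
```

```bash
python3 -c "
from h import *
c=viewer.capture('top');s=viewer.capture('scene')
im=[]
k=np.array([.4245,.196]);ux=np.array([np.cos(np.radians(-10.5)),np.sin(np.radians(-10.5))])
for q,x,y in((c,165,245),(s,225,330)):
    a=crop(q,x,y,50,75,8)
    def P(p,col):
        u=((proj(q,p)-[x,y]+.5)*8).astype(int);cv2.circle(a,tuple(map(int,u)),4,col,1)
    t=status.read_state()['tcp_pos'];P(t+[0,0,-.017],(0,0,255));P(t,(255,0,255))
    for e in(-.042,.042):P(np.append(k+ux*e,.113),(0,255,0));P(np.append(k+ux*e,.097),(255,255,0))
    im.append(a)
cv2.imwrite('pics/t4.png',np.hstack(im))"
```

```text
(no output)
```

View pics/t4.png

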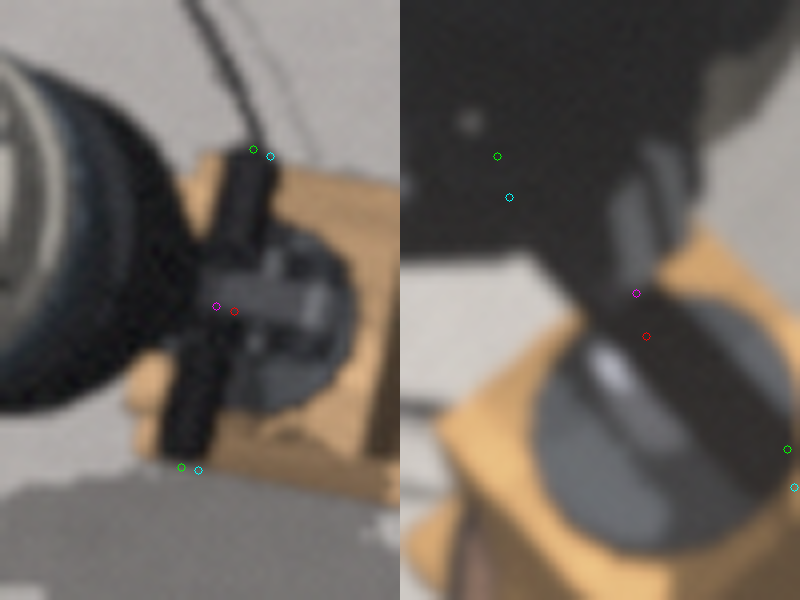

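Even shut, the fingertips passed over the bar: they sit at its top edge at about (636,290) in the right panel. So they're only slightly too high. I'll open, go down 10 mm and close again.

```bash
python3 -m inch '[[8,[0,0,0],[0,0,0]],[8,[0,0,0],[0,0,0]],[8,[0,0,0],[0,0,0]],[8,[0,0,0],[0,0,0]],[8,[0,0,0.5],[0,0,0]],[8,[0,0,0.5],[0,0,0]],[0,[0,0,0],[0,0,0]],[0,[0,0,0],[0,0,0]],[0,[0,0,0],[0,0,0]],[0,[0,0,0],[0,0,0]],[0,[0,0,0],[0,0,0]],[0,[0,0,0],[0,0,0]]]' 60
python3 -c "
from h import *
to(.4245,.196,.114,169.5)"
```

```text
time_s: 6.92
tcp_pos: [0.4247, 0.196, 0.1045]
tool_rot: [[-0.984, 0.178, 0.0], [0.178, 0.984, 0.0], [-0.0, 0.0, -1.0]]
ft_force: [-0.2, -0.2, 0.4]
gripper_width: 0.0002
grip_force: 0.0
t 6.92 tcp mm [424.7 196.  104.5] yaw 169.8 tilt z [ 0.  0. -1.] F [-0.2 -0.2  0.4] M [0.03 0.03 0.03] w 0.2 g 0.0 j6 24.7
shift cm (before turn) [ 0.02 -0.01 -0.95] tool-z turn 0.3
```

```bash
python3 -c "
from h import *
c=viewer.capture('top');s=viewer.capture('scene')
im=[]
for q,x,y in((c,165,245),(s,225,330)):
    a=crop(q,x,y,50,75,8)
    a=cv2.convertScaleAbs(a,alpha=2.2,beta=0)
    def P(p,col):
        u=((proj(q,p)-[x,y]+.5)*8).astype(int);cv2.circle(a,tuple(map(int,u)),3,col,1)
    t=status.read_state()['tcp_pos'];P(t+[0,0,-.017],(0,0,255));P(t,(255,0,255));P(t+[0,0,.052],(0,255,255))
    im.append(a)
cv2.imwrite('pics/t5.png',np.hstack(im))"
```

```text
(no output)
```

View pics/t5.png

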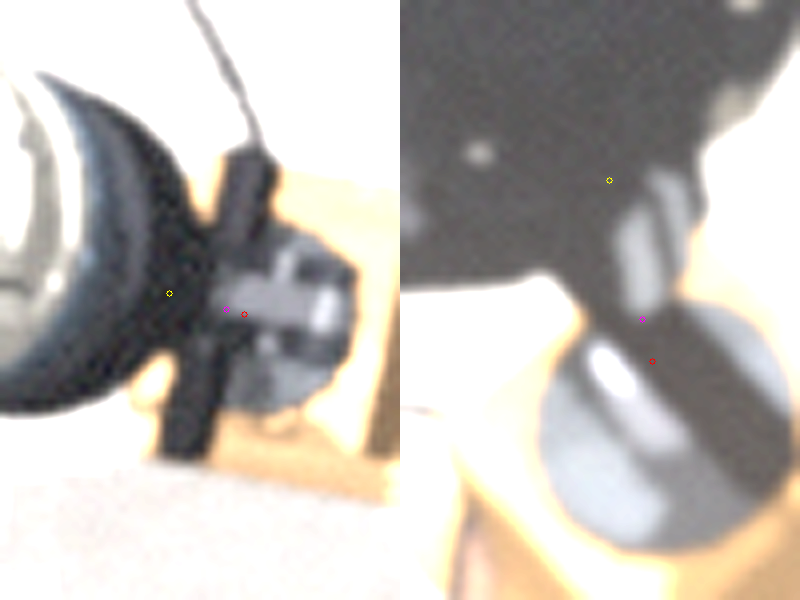

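```bash
python3 -c "
from h import *
c=viewer.capture('top');s=viewer.capture('scene')
def tri(a,b):
    A=[]
    o=[];D=[]
    for q,p in((c,a),(s,b)):
        p0=ray(q,*p,0.);p1=ray(q,*p,.3);d=p1-p0;d/=np.linalg.norm(d);o.append(p0);D.append(np.eye(3)-np.outer(d,d))
    x=np.linalg.solve(sum(D),sum(m@k for m,k in zip(D,o)));print(np.round(x*1000,1),[np.round(proj(q,x)-p,1) for q,p in((c,a),(s,b))])
tri((196.2,264.4),(240.5,352.5));tri((188.4,301),(270,387.5));tri((198.2,284.4),(258.3,383))
# finger-link guess
np.set_printoptions(precision=3,suppress=True)
print(status.read_state())
"
```

```text
[461.9 188.6 107.4] [array([0.6, 0.9]), array([-1.5, -0.3])]
[388.3 204.6 102.3] [array([-0.1, -0.3]), array([0.4, 0.1])]
[424.8 196.3  59.6] [array([0.2, 0.3]), array([-0.5, -0.1])]
{'time_s': 7.125, 'joints': array([ 14.481,  10.21 , -20.817,  58.969,  -0.   ,  24.707]), 'joint_vel': array([-0.057, -0.031,  0.011, -0.102, -0.086,  0.062]), 'tau': array([  0.001, -45.799,  31.19 ,   0.001,  -0.   ,  -0.   ]), 'tcp_pos': array([0.425, 0.196, 0.105]), 'tool_rot': array([[-0.984,  0.178,  0.   ],
       [ 0.178,  0.984,  0.   ],
       [-0.   ,  0.   , -1.   ]]), 'ft_force': array([-0.658, -0.306, -0.225]), 'wrist_torque': array([-0.032,  0.046, -0.018]), 'grip_force': 0.0, 'gripper_width': 0.00017204478230545815}
```

The key triangulates to where I expected: bar at z about 105 mm, centre (425,196). I'll try 8 mm lower, which still leaves clearance above the flange, with a light grip.

```bash
python3 -m inch '[[8,[0,0,0],[0,0,0]],[8,[0,0,0],[0,0,0]],[8,[0,0,0],[0,0,0]],[8,[0,0,0],[0,0,0]],[8,[0,0,0.4],[0,0,0]],[8,[0,0,0.4],[0,0,0]],[8,[0,0,0],[0,0,0]]]' 30
python3 -m inch '[[0,[0,0,0],[0,0,0]],[0,[0,0,0],[0,0,0]],[0,[0,0,0],[0,0,0]],[0,[0,0,0],[0,0,0]],[0,[0,0,0],[0,0,0]],[0,[0,0,0],[0,0,0]]]' 30
python3 -c "
from h import *
to(.4245,.196,.114,169.5)"
```

```text
time_s: 8.0
tcp_pos: [0.4244, 0.1959, 0.096]
tool_rot: [[-0.984, 0.178, -0.001], [0.178, 0.984, -0.0], [0.001, -0.0, -1.0]]
ft_force: [-0.0, 0.5, -0.1]
gripper_width: 0.08
grip_force: 0.0
time_s: 8.75
tcp_pos: [0.4247, 0.196, 0.0965]
tool_rot: [[-0.984, 0.178, 0.0], [0.178, 0.984, -0.0], [-0.0, -0.0, -1.0]]
ft_force: [-0.5, -0.4, 0.5]
gripper_width: -0.0004
grip_force: 0.0
t 8.75 tcp mm [424.7 196.   96.5] yaw 169.8 tilt z [ 0. -0. -1.] F [-0.5 -0.4  0.5] M [-0.03 -0.03 -0.01] w -0.4 g 0.0 j6 24.7
shift cm (before turn) [ 0.02 -0.   -1.75] tool-z turn 0.3
```

```bash
python3 -c "
from h import *
c=viewer.capture('top');s=viewer.capture('scene')
cv2.imwrite('pics/r_top.png',c['frame']);cv2.imwrite('pics/r_scene.png',s['frame'])"
python3 -m inch '[[8,[0,0,0],[0,0,0]],[8,[0,0,0],[0,0,0]],[8,[0,0,0],[0,0,0]],[8,[0,0,0],[0,0,0]],[8.54,[0,0,-4],[0,0,0]],[8.54,[0,0,-4],[0,0,0]],[8.54,[0,0,-2],[0,0,0]],[8.54,[0,0,0],[0,0,0]]]' 30
python3 -c "
from h import *
c=viewer.capture('top');s=viewer.capture('scene')
t0=cv2.imread('pics/r_top.png');s0=cv2.imread('pics/r_scene.png')
P0=np.array([.4247,.196,.0965]);st=status.read_state();P1=st['tcp_pos'];R=st['tool_rot'];print(P1)
def pan(q,f,x,y,w,h,k,P,o):
    a=cv2.resize(f[y:y+h,x:x+w],None,fx=k,fy=k,interpolation=cv2.INTER_CUBIC);a=cv2.convertScaleAbs(a,alpha=1.6,beta=15)
    for dz,col in((.017,(0,0,255)),(0,(255,0,255)),(-.054,(0,255,255))):
        for e in(-o,o):
            u=((proj(q,P+R@np.array([0,e,dz]))-[x,y]+.5)*k).astype(int);cv2.circle(a,tuple(map(int,u)),3,col,1)
    return a
r1=np.hstack([pan(c,t0,155,235,80,60,5,P0,0),pan(s,s0,200,310,80,60,5,P0,0)])
r2=np.hstack([pan(c,c['frame'],140,220,100,75,4,P1,.042),pan(s,s['frame'],180,270,133,100,3,P1,.042)[:300,:400]])
w=min(r1.shape[1],r2.shape[1]);cv2.imwrite('pics/t6.png',np.vstack([r1[:,:w],r2[:,:w]]))
cv2.imwrite('pics/q_top.png',c['frame']);cv2.imwrite('pics/q_scene.png',s['frame'])
"
```

```text
time_s: 9.85
tcp_pos: [0.4254, 0.1962, 0.1977]
tool_rot: [[-0.984, 0.177, 0.003], [0.177, 0.984, 0.001], [-0.003, 0.001, -1.0]]
ft_force: [-0.4, 0.7, -0.6]
gripper_width: 0.0856
grip_force: 0.0
[0.42440173 0.19594206 0.19576768]
```

View pics/t6.png

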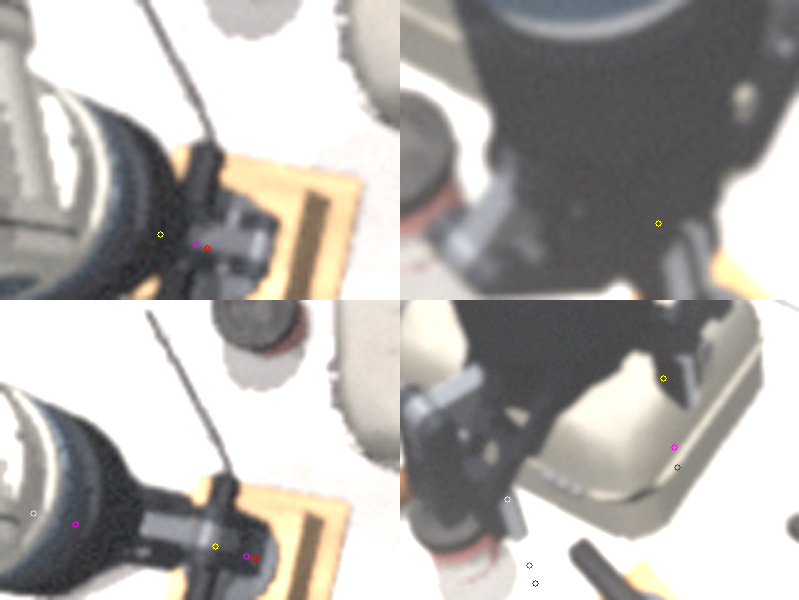

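In the lower-right panel, with the fingers open, the tips show at about (688,405) and (520,540). My predicted tips are at (677,467) and (535,583), so the real fingertips sit about 30 mm higher than the stated tool frame implies. That explains the misses. I'll go down to TCP z of about 80 mm.

```bash
python3 -m inch '[[8.54,[0,0,5],[0,0,0]],[8.54,[0,0,4],[0,0,0]],[8.54,[0,0,1.6],[0,0,0]],[8.54,[0,0,1.0],[0,0,0]],[8.54,[0,0,0],[0,0,0]],[0,[0,0,0],[0,0,0]],[0,[0,0,0],[0,0,0]],[0,[0,0,0],[0,0,0]],[0,[0,0,0],[0,0,0]],[0,[0,0,0],[0,0,0]],[0,[0,0,0],[0,0,0]]]' 30
python3 -c "
from h import *
to(.4245,.196,.114,169.5)"
```

```text
time_s: 11.32
tcp_pos: [0.4248, 0.1961, 0.0807]
tool_rot: [[-0.984, 0.177, 0.0], [0.177, 0.984, 0.0], [-0.0, 0.0, -1.0]]
ft_force: [0.7, 1.0, 2.3]
gripper_width: 0.013
grip_force: 35.6
t 11.32 tcp mm [424.8 196.1  80.7] yaw 169.8 tilt z [ 4.e-04  3.e-04 -1.e+00] F [0.7 1.  2.3] M [ 0.14  0.05 -0.04] w 13.0 g 35.6 j6 24.7
shift cm (before turn) [ 0.03 -0.02 -3.33] tool-z turn 0.3
```

The width reads 13 mm with a real grip force, so the fingers are on the bar. I'll re-grip 5 mm deeper for a better hold.

```bash
python3 -m inch '[[2.6,[0,0,0],[0,0,0]],[2.6,[0,0,0],[0,0,0]],[2.6,[0,0,0.5],[0,0,0]],[0,[0,0,0],[0,0,0]],[0,[0,0,0],[0,0,0]],[0,[0,0,0],[0,0,0]]]' 60
python3 -c "
from h import *
to(.4245,.196,.114,169.5)"
```

```text
time_s: 12.08
tcp_pos: [0.425, 0.1961, 0.0764]
tool_rot: [[-0.984, 0.177, 0.001], [0.177, 0.984, 0.0], [-0.001, 0.001, -1.0]]
ft_force: [-4.0, -0.9, 11.2]
gripper_width: 0.0124
grip_force: 80.6
t 12.07 tcp mm [425.  196.1  76.4] yaw 169.8 tilt z [ 1.4e-03  3.0e-04 -1.0e+00] F [-4.  -0.9 11.2] M [-0.12  0.46  0.03] w 12.4 g 80.6 j6 24.7
shift cm (before turn) [ 0.04 -0.02 -3.76] tool-z turn 0.3
```

```bash
python3 -m inch '[[0,[0,0,-1],[0,0,0]],[0,[0,0,-2],[0,0,0]],[0,[0,0,-2],[0,0,0]],[0,[0,0,-3],[0,0,0]],[0,[0,0,0],[0,0,0]]]' 100
python3 -c "
from h import *
to(.432,-.117,.164,260)
c=viewer.capture('top');s=viewer.capture('scene')
cv2.imwrite('pics/l_top.png',c['frame']);cv2.imwrite('pics/l_scene.png',s['frame'])
a=np.hstack([crop(c,150,230,80,100,5),crop(s,200,250,100,125,4)])
cv2.imwrite('pics/t7.png',a)"
```

```text
time_s: 12.7
tcp_pos: [0.4257, 0.1963, 0.1572]
tool_rot: [[-0.984, 0.178, 0.003], [0.178, 0.984, 0.001], [-0.003, 0.001, -1.0]]
ft_force: [-0.3, -0.1, -2.0]
gripper_width: 0.0111
grip_force: 116.0
t 12.7 tcp mm [425.7 196.3 157.2] yaw 169.8 tilt z [ 3.2e-03  8.0e-04 -1.0e+00] F [-0.3 -0.1 -2. ] M [-0.01  0.01  0.02] w 11.1 g 116.0 j6 24.7
shift cm (before turn) [ -6.19 -30.72  -0.71] tool-z turn -90.2
```

View pics/t7.png

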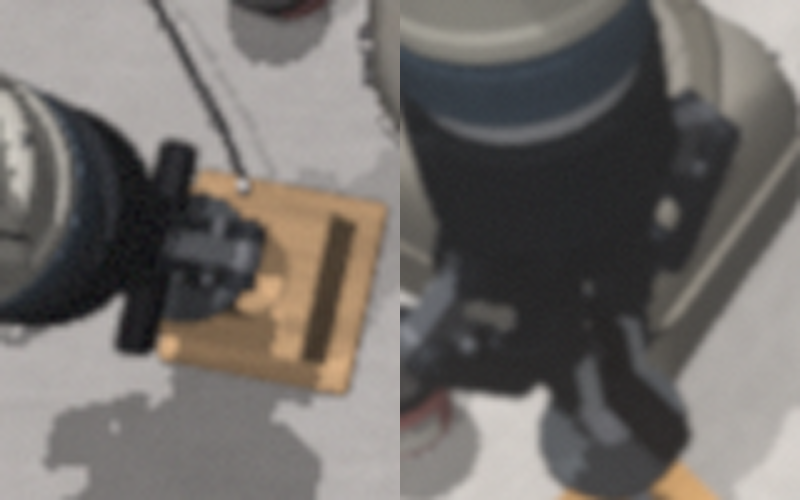

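The key hangs in the grip at about (160,245) in the left panel, clear of the stand, and the wrist reads its 2 N weight. I'll carry it to the left screw and turn it to the slot's angle.

```bash
python3 -m inch '[[0,[-0.6,-3,0],[0,0,0]],[0,[-1.05,-5.2,0],[0,0,0]],[0,[-1.05,-5.2,0],[0,0,0]],[0,[-1.05,-5.2,0],[0,0,0]],[0,[-1.05,-5.2,0],[0,0,0]],[0,[-0.9,-4.5,0],[0,0,0]],[0,[-0.5,-2.4,0],[0,0,0]]]'
python3 -m inch '[[0,[0,0,0],[0,0,-10.1]],[0,[0,0,0],[0,0,-10.1]],[0,[0,0,0],[0,0,-10.1]],[0,[0,0,0],[0,0,-10.1]],[0,[0,0,0],[0,0,-10.1]],[0,[0,0,0],[0,0,-10.1]],[0,[0,0,0],[0,0,-10.1]],[0,[0,0,0],[0,0,-10.1]],[0,[0,0,0],[0,0,-10.1]],[0,[0,0,0],[0,0,0]]]'
python3 -c "
from h import *
to(.4312,-.117,.164,261)
c=viewer.capture('top');cv2.imwrite('pics/m_top.png',c['frame']);s=viewer.capture('scene');cv2.imwrite('pics/m_scene.png',s['frame'])
np.set_printoptions(precision=4,suppress=True)
for e in((185.4,259),(177.4,300)):print('lift bar end',ray(c,*e,.193))
f=cv2.imread('pics/q_top.png');g=cv2.cvtColor(f,cv2.COLOR_BGR2GRAY)[225:310,310:410]
for th in(205,215,225):
    b=(g>th).astype(np.uint8);n,l,st,_=cv2.connectedComponentsWithStats(b);i=1+st[1:,4].argmax();ct=max(cv2.findContours((l==i).astype(np.uint8),0,1)[0],key=cv2.contourArea);r=cv2.minAreaRect(ct);bx=cv2.boxPoints(r)+[310,225]
    P=np.array([ray(c,*p,.01) for p in bx]);print(th,st[i],r,P[:,:2].tolist(),P.mean(0))
"
```

```text
time_s: 13.68
tcp_pos: [0.4304, -0.119, 0.1541]
tool_rot: [[-0.984, 0.18, -0.002], [0.18, 0.984, 0.001], [0.002, 0.0, -1.0]]
ft_force: [0.5, 0.3, -2.1]
gripper_width: 0.0115
grip_force: 115.9
time_s: 14.92
tcp_pos: [0.4306, -0.1169, 0.1544]
tool_rot: [[-0.163, -0.987, -0.002], [-0.987, 0.163, 0.001], [-0.001, 0.002, -1.0]]
ft_force: [0.3, 0.3, -2.9]
gripper_width: 0.0112
grip_force: 115.9
t 14.93 tcp mm [ 430.6 -116.9  154.4] yaw -99.4 tilt z [-1.9e-03  9.0e-04 -1.0e+00] F [ 0.3  0.3 -2.9] M [-0.05 -0.02  0.01] w 11.2 g 115.9 j6 -106.6
shift cm (before turn) [ 0.   -0.06 -0.96] tool-z turn -0.4
lift bar end [0.4643 0.1877 0.193 ]
lift bar end [0.3859 0.1993 0.193 ]
205 [ 19  16  70  57 979] ((53.5, 44.0), (69.0, 56.0), -0.0) [[0.4012034585539759, -0.08919855599258822], [0.5299291387704199, -0.08933742342562578], [0.5298752547997765, -0.24818897765055153], [0.4015028264353395, -0.24515266331220892]] [ 0.4656 -0.168   0.01  ]
215 [43 48 16  9 76] ((50.5, 52.0), (8.0, 15.0), 90.0) [[0.4558430634323075, -0.14402825212456866], [0.4558759338562832, -0.17820657764713904], [0.4376129432881356, -0.17795357647606513], [0.43756921773936097, -0.14386479744686698]] [ 0.4467 -0.161   0.01  ]Traceback (most recent call last):
  File "<string>", line 9, in <module>
    b=(g>th).astype(np.uint8);n,l,st,_=cv2.connectedComponentsWithStats(b);i=1+st[1:,4].argmax();ct=max(cv2.findContours((l==i).astype(np.uint8),0,1)[0],key=cv2.contourArea);r=cv2.minAreaRect(ct);bx=cv2.boxPoints(r)+[310,225]
                                                                               ~~~~~~~~~~~~~~~^^
ValueError: attempt to get argmax of an empty sequence
```

```bash
python3 -m inch '[[0,[0,-0.1,1.5],[0,0,-0.5]],[0,[0,0,1.5],[0,0,0]],[0,[0,0,1],[0,0,0]],[0,[0,0,0.3],[0,0,0]],[0,[0,0,0.2],[0,0,0]]]'
python3 -m inch '[[0,[0,0,0.2],[0,0,0]],[0,[0,0,0.2],[0,0,0]]]'
python3 -c "
from h import *
to(.4315,-.117,.104,261)"
```

```text
time_s: 15.65
tcp_pos: [0.4323, -0.1173, 0.1106]
tool_rot: [[-0.154, -0.988, 0.0], [-0.988, 0.154, -0.0], [0.0, -0.0, -1.0]]
ft_force: [0.1, -0.0, -1.5]
gripper_width: 0.0115
grip_force: 116.0
time_s: 15.9
tcp_pos: [0.4321, -0.1173, 0.1066]
tool_rot: [[-0.154, -0.988, 0.0], [-0.988, 0.154, -0.0], [0.0, -0.0, -1.0]]
ft_force: [-0.6, 0.1, -1.6]
gripper_width: 0.0115
grip_force: 116.1
t 15.9 tcp mm [ 432.1 -117.3  106.6] yaw -98.8 tilt z [ 0.e+00 -2.e-04 -1.e+00] F [-0.6  0.1 -1.6] M [ 0.06  0.32 -0.01] w 11.5 g 116.1 j6 -107.1
shift cm (before turn) [-0.02  0.06  0.26] tool-z turn 0.2
```

```bash
python3 -m inch '[[0,[0,0.03,0.15],[0,0,0]],[0,[0,0.02,0.1],[0,0,0]]]'
python3 -c "
from h import *
to(.4315,-.117,.104,261)"
```

```text
time_s: 16.15
tcp_pos: [0.4317, -0.1172, 0.104]
tool_rot: [[-0.153, -0.988, 0.0], [-0.988, 0.153, -0.0], [0.0, -0.0, -1.0]]
ft_force: [-0.3, -0.1, -1.9]
gripper_width: 0.0111
grip_force: 115.9
t 16.15 tcp mm [ 431.7 -117.2  104. ] yaw -98.8 tilt z [ 2.e-04 -0.e+00 -1.e+00] F [-0.3 -0.1 -1.9] M [-0.01  0.01  0.02] w 11.1 g 115.9 j6 -107.1
shift cm (before turn) [-0.02  0.03 -0.  ] tool-z turn 0.2
```

```bash
python3 -m inch '[[0,[0,0,0],[0,0,8]],[0,[0,0,0],[0,0,8]],[0,[0,0,0],[0,0,8]],[0,[0,0,0],[0,0,8]]]'
python3 -c "
from h import *
to(.4315,-.117,.104,181)"
python3 -m inch '[[0,[0,0,0],[0,0,8]],[0,[0,0,0],[0,0,8]],[0,[0,0,0],[0,0,8]],[0,[0,0,0],[0,0,8]],[0,[0,0,0],[0,0,8]]]'
python3 -c "
from h import *
to(.4315,-.117,.104,181)"
```

```text
time_s: 16.65
tcp_pos: [0.4311, -0.1168, 0.1038]
tool_rot: [[-0.657, -0.754, -0.001], [-0.754, 0.657, 0.001], [0.0, 0.001, -1.0]]
ft_force: [-1.0, 2.2, -1.3]
gripper_width: 0.0112
grip_force: 116.2
t 16.65 tcp mm [ 431.1 -116.8  103.8] yaw -131.1 tilt z [-1.e-03  8.e-04 -1.e+00] F [-1.   2.2 -1.3] M [0.48 0.63 0.09] w 11.2 g 116.2 j6 -74.9
shift cm (before turn) [-0.01 -0.04 -0.02] tool-z turn 47.9
time_s: 17.27
tcp_pos: [0.4312, -0.1166, 0.1038]
tool_rot: [[-0.988, -0.155, -0.001], [-0.155, 0.988, 0.001], [0.001, 0.001, -1.0]]
ft_force: [-1.8, 2.2, 0.9]
gripper_width: 0.011
grip_force: 116.2
t 17.27 tcp mm [ 431.2 -116.6  103.8] yaw -171.1 tilt z [-9.0e-04  1.3e-03 -1.0e+00] F [-1.8  2.2  0.9] M [0.85 0.55 0.08] w 11.0 g 116.2 j6 -34.9
shift cm (before turn) [-0.03 -0.05 -0.02] tool-z turn 7.9
```

```bash
python3 -m inch '[[0,[0,0,0],[0,0,5]],[0,[0,0,0],[0,0,4]]]'
python3 -c "
from h import *
to(.4315,-.117,.104,181)"
python3 -m inch '[[0,[0,0,0],[0,0,3]],[0,[0,0,0],[0,0,0]]]'
python3 -c "
from h import *
to(.4315,-.117,.104,181)"
python3 -m inch '[[0,[0,0,0],[0,0,2.5]],[0,[0,0,0],[0,0,0]]]'
python3 -c "
from h import *
to(.4315,-.117,.104,181)"
```

```text
time_s: 17.52
tcp_pos: [0.4312, -0.1165, 0.1039]
tool_rot: [[-1.0, -0.001, -0.001], [-0.001, 1.0, 0.001], [0.001, 0.001, -1.0]]
ft_force: [-1.7, 3.1, -0.2]
gripper_width: 0.0114
grip_force: 116.2
t 17.52 tcp mm [ 431.2 -116.5  103.9] yaw -179.9 tilt z [-8.0e-04  1.4e-03 -1.0e+00] F [-1.7  3.1 -0.2] M [0.76 0.5  0.16] w 11.4 g 116.2 j6 -26.0
shift cm (before turn) [-0.03 -0.05 -0.01] tool-z turn -0.9
time_s: 17.77
tcp_pos: [0.4312, -0.1166, 0.1039]
tool_rot: [[-0.999, 0.048, -0.001], [0.048, 0.999, 0.001], [0.001, 0.001, -1.0]]
ft_force: [-2.1, 4.7, 0.4]
gripper_width: 0.0113
grip_force: 116.2
t 17.77 tcp mm [ 431.2 -116.6  103.9] yaw 177.2 tilt z [-7.0e-04  1.2e-03 -1.0e+00] F [-2.1  4.7  0.4] M [1.04 0.61 0.21] w 11.3 g 116.2 j6 -23.2
shift cm (before turn) [-0.03 -0.04 -0.01] tool-z turn -3.8
time_s: 18.02
tcp_pos: [0.4314, -0.1167, 0.1039]
tool_rot: [[-0.996, 0.091, -0.0], [0.091, 0.996, 0.001], [0.001, 0.001, -1.0]]
ft_force: [-1.4, 4.1, 0.0]
gripper_width: 0.0113
grip_force: 116.2
t 18.02 tcp mm [ 431.4 -116.7  103.9] yaw 174.8 tilt z [-5.e-04  1.e-03 -1.e+00] F [-1.4  4.1  0. ] M [1.19 0.65 0.22] w 11.3 g 116.2 j6 -20.7
shift cm (before turn) [-0.02 -0.03 -0.01] tool-z turn -6.2
```

```bash
python3 -m inch '[[0,[0,0,0],[0,0,3]],[0,[0,0,0],[0,0,0]]]'
python3 -c "
from h import *
to(.4315,-.117,.104,181)"
python3 -m inch '[[0,[0,0,0],[0,0,3]],[0,[0,0,0],[0,0,0]]]'
python3 -c "
from h import *
to(.4315,-.117,.104,181)"
python3 -m inch '[[0,[0,0,0],[0,0,3]],[0,[0,0,0],[0,0,0]]]'
python3 -c "
from h import *
to(.4315,-.117,.104,181)"
```

```text
time_s: 18.27
tcp_pos: [0.4313, -0.1167, 0.1039]
tool_rot: [[-0.99, 0.143, -0.001], [0.143, 0.99, 0.001], [0.001, 0.001, -1.0]]
ft_force: [-2.4, 4.5, 0.3]
gripper_width: 0.0114
grip_force: 116.2
t 18.27 tcp mm [ 431.3 -116.7  103.9] yaw 171.8 tilt z [-6.e-04  1.e-03 -1.e+00] F [-2.4  4.5  0.3] M [1.26 0.71 0.31] w 11.4 g 116.2 j6 -17.7
shift cm (before turn) [-0.02 -0.03 -0.01] tool-z turn -9.2
time_s: 18.52
tcp_pos: [0.4314, -0.1167, 0.1039]
tool_rot: [[-0.981, 0.195, -0.001], [0.195, 0.981, 0.001], [0.001, 0.001, -1.0]]
ft_force: [-2.6, 4.4, 0.2]
gripper_width: 0.0111
grip_force: 116.2
t 18.52 tcp mm [ 431.4 -116.7  103.9] yaw 168.8 tilt z [-5.e-04  1.e-03 -1.e+00] F [-2.6  4.4  0.2] M [1.23 0.69 0.32] w 11.1 g 116.2 j6 -14.7
shift cm (before turn) [-0.02 -0.03 -0.01] tool-z turn -12.2
time_s: 18.77
tcp_pos: [0.4314, -0.1167, 0.1039]
tool_rot: [[-0.969, 0.245, -0.001], [0.245, 0.969, 0.001], [0.001, 0.001, -1.0]]
ft_force: [-2.8, 5.6, 0.9]
gripper_width: 0.0113
grip_force: 116.2
t 18.77 tcp mm [ 431.4 -116.7  103.9] yaw 165.8 tilt z [-5.e-04  9.e-04 -1.e+00] F [-2.8  5.6  0.9] M [1.27 0.68 0.47] w 11.3 g 116.2 j6 -11.7
shift cm (before turn) [-0.02 -0.02 -0.01] tool-z turn -15.2
```

```bash
python3 -m inch '[[0,[0,0,0],[0,0,3]],[0,[0,0,0],[0,0,0]]]' 120
python3 -c "
from h import *
to(.4315,-.117,.104,181)"
python3 -m inch '[[0,[0,0,0],[0,0,3]],[0,[0,0,0],[0,0,0]]]'
python3 -c "
from h import *
to(.4315,-.117,.104,181)
c=viewer.capture('top');s=viewer.capture('scene')
cv2.imwrite('pics/n_top.png',c['frame']);cv2.imwrite('pics/n_scene.png',s['frame'])"
```

```text
time_s: 19.02
tcp_pos: [0.4314, -0.1168, 0.1039]
tool_rot: [[-0.955, 0.295, -0.0], [0.295, 0.955, 0.001], [0.001, 0.001, -1.0]]
ft_force: [-1.5, 4.7, -0.6]
gripper_width: 0.0106
grip_force: 136.2
t 19.02 tcp mm [ 431.4 -116.8  103.9] yaw 162.8 tilt z [-5.e-04  7.e-04 -1.e+00] F [-1.5  4.7 -0.6] M [1.38 0.72 0.8 ] w 10.6 g 136.2 j6 -8.8
shift cm (before turn) [-0.01 -0.02 -0.01] tool-z turn -18.2
time_s: 19.27
tcp_pos: [0.4315, -0.1169, 0.1039]
tool_rot: [[-0.939, 0.344, -0.0], [0.344, 0.939, 0.0], [0.001, 0.0, -1.0]]
ft_force: [-2.2, 3.9, -0.0]
gripper_width: 0.0108
grip_force: 136.9
t 19.27 tcp mm [ 431.5 -116.9  103.9] yaw 159.9 tilt z [-4.e-04  5.e-04 -1.e+00] F [-2.2  3.9 -0. ] M [1.29 0.7  1.25] w 10.8 g 136.9 j6 -5.8
shift cm (before turn) [-0.   -0.01 -0.01] tool-z turn -21.1
```

Torque has risen steeply to 1.25 Nm, so the left screw is against its stop. I'll ease off, lift out, and go to the right screw.

```bash
python3 -m inch '[[0,[0,0,0],[0,0,-6]],[0,[0,0,0],[0,0,-6]],[0,[0,0,-0.3],[0,0,0]],[0,[0,0,-1],[0,0,0]],[0,[0,0,-2],[0,0,0]],[0,[0,0,-1],[0,0,0]]]' 100
python3 -c "
from h import *
to(.4335,-.2068,.150,261)
c=viewer.capture('top');s=viewer.capture('scene')
cv2.imwrite('pics/o_top.png',c['frame']);cv2.imwrite('pics/o_scene.png',s['frame'])"
```

```text
time_s: 20.12
tcp_pos: [0.4327, -0.1182, 0.1487]
tool_rot: [[-0.989, 0.146, 0.003], [0.146, 0.989, -0.002], [-0.003, -0.002, -1.0]]
ft_force: [0.3, -0.6, -3.5]
gripper_width: 0.0106
grip_force: 135.8
t 20.12 tcp mm [ 432.7 -118.2  148.7] yaw 171.6 tilt z [ 0.0026 -0.0023 -1.    ] F [ 0.3 -0.6 -3.5] M [ 0.03 -0.03  0.01] w 10.6 g 135.8 j6 -17.6
shift cm (before turn) [-1.38 -8.75 -0.1 ] tool-z turn -89.4
```

```bash
python3 -m inch '[[0,[-0.45,-2.9,0],[0,0,0]],[0,[-0.5,-3,0],[0,0,0]],[0,[-0.43,-2.85,0],[0,0,0]],[0,[0,0,0],[0,0,-9.9]],[0,[0,0,0],[0,0,-9.9]],[0,[0,0,0],[0,0,-9.9]],[0,[0,0,0],[0,0,-9.9]],[0,[0,0,0],[0,0,-9.9]],[0,[0,0,0],[0,0,-9.9]],[0,[0,0,0],[0,0,-9.9]],[0,[0,0,0],[0,0,-9.9]],[0,[0,0,0],[0,0,-9.9]]]'
python3 -c "
from h import *
to(.4335,-.2068,.150,261)
c=viewer.capture('top');s=viewer.capture('scene')
a=np.hstack([crop(c,310,220,100,125,4),crop(s,300,190,100,125,4)])
cv2.imwrite('pics/t8.png',cv2.convertScaleAbs(a,alpha=1.3,beta=0))"
```

```text
time_s: 21.72
tcp_pos: [0.4325, -0.2059, 0.1465]
tool_rot: [[-0.155, -0.988, -0.001], [-0.988, 0.155, -0.0], [0.0, 0.0, -1.0]]
ft_force: [1.0, -0.9, -2.1]
gripper_width: 0.0108
grip_force: 135.8
t 21.73 tcp mm [ 432.5 -205.9  146.5] yaw -98.9 tilt z [-5.e-04 -1.e-04 -1.e+00] F [ 1.  -0.9 -2.1] M [ 0.02 -0.02 -0.05] w 10.8 g 135.8 j6 -116.6
shift cm (before turn) [ 0.07 -0.11 -0.35] tool-z turn 0.1
```

View pics/t8.png

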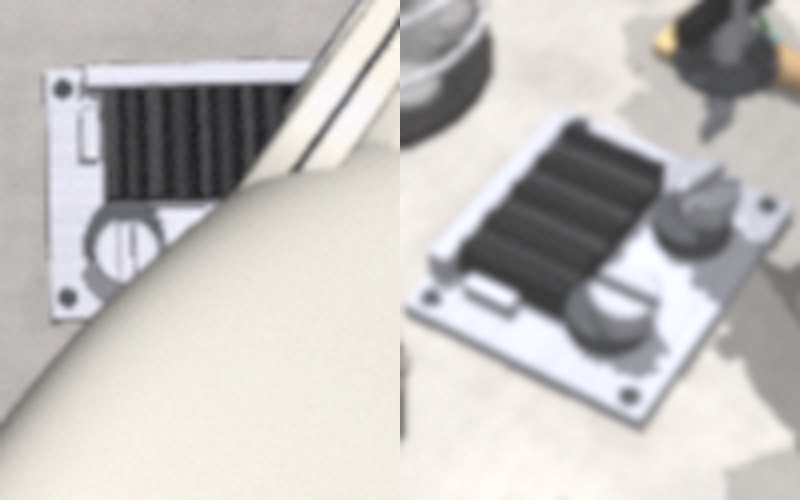

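The left slot now runs square to the rail at about (127,245), so that screw is home. The right slot is still slack, and the key hangs above it with its blade near (712,135) in the right panel. I'll check that blade position against the calibration before lowering.

```bash
python3 -c "
from h import *
s=viewer.capture('scene');p=status.read_state()['tcp_pos']
print(proj(s,p+[0,0,-.0664]),'seen',300+312/4,190+138/4, 'head',proj(s,[.4335,-.2068,.046]),'left head',proj(s,[.4314,-.1168,.046]),'seen heads',300+(712-400)/4,190+188/4,300+(622-400)/4,190+290/4)"
python3 -m inch '[[0,[0.05,-0.1,1.5],[0,0,0]],[0,[0,0,1.3],[0,0,0]],[0,[0,0,0.5],[0,0,0]],[0,[0,0,0.2],[0,0,0]]]'
python3 -c "
from h import *
to(.4335,-.2068,.104,261)"
```

```text
[377.59674514 223.30267159] seen 378.0 224.5 head [375.91792154 234.35303501] left head [355.16173089 261.45396161] seen heads 378.0 237.0 355.5 262.5
time_s: 22.38
tcp_pos: [0.4334, -0.2063, 0.1114]
tool_rot: [[-0.161, -0.987, -0.001], [-0.987, 0.161, 0.001], [-0.0, 0.001, -1.0]]
ft_force: [0.7, -0.4, -2.1]
gripper_width: 0.0103
grip_force: 135.8
t 22.38 tcp mm [ 433.4 -206.3  111.4] yaw -99.3 tilt z [-7.e-04  5.e-04 -1.e+00] F [ 0.7 -0.4 -2.1] M [-0.    0.02  0.  ] w 10.3 g 135.8 j6 -116.2
shift cm (before turn) [ 0.05 -0.02  0.74] tool-z turn -0.3
```

```bash
python3 -m inch '[[0,[0,0,0.25],[0,0,0]],[0,[0,0,0.25],[0,0,0]]]'
python3 -m inch '[[0,[0,0,0.15],[0,0,0]],[0,[0,0,0.1],[0,0,0]]]'
python3 -c "
from h import *
to(.4335,-.2068,.104,261)"
```

```text
time_s: 22.62
tcp_pos: [0.4337, -0.2065, 0.1071]
tool_rot: [[-0.161, -0.987, 0.0], [-0.987, 0.161, -0.0], [0.0, -0.0, -1.0]]
ft_force: [-0.3, 0.4, -1.7]
gripper_width: 0.0106
grip_force: 135.8
time_s: 22.88
tcp_pos: [0.4336, -0.2064, 0.1045]
tool_rot: [[-0.16, -0.987, 0.0], [-0.987, 0.16, -0.0], [0.0, -0.0, -1.0]]
ft_force: [-0.9, -0.1, -2.7]
gripper_width: 0.0108
grip_force: 135.8
t 22.88 tcp mm [ 433.6 -206.4  104.5] yaw -99.2 tilt z [ 1.e-04 -1.e-04 -1.e+00] F [-0.9 -0.1 -2.7] M [0.03 0.12 0.  ] w 10.8 g 135.8 j6 -116.3
shift cm (before turn) [ 0.04 -0.    0.05] tool-z turn -0.2
```

In the slot. I'll turn the right screw.

```bash
python3 -m inch '[[0,[0,0,0.05],[0,0,8]],[0,[0,0,0],[0,0,8]],[0,[0,0,0],[0,0,8]],[0,[0,0,0],[0,0,8]],[0,[0,0,0],[0,0,8]],[0,[0,0,0],[0,0,8]],[0,[0,0,0],[0,0,8]],[0,[0,0,0],[0,0,8]],[0,[0,0,0],[0,0,8]],[0,[0,0,0],[0,0,8]]]' 120
python3 -c "
from h import *
to(.4335,-.2068,.104,160)"
python3 -m inch '[[0,[0,0,0],[0,0,5]],[0,[0,0,0],[0,0,4]],[0,[0,0,0],[0,0,0]]]'
python3 -c "
from h import *
to(.4335,-.2068,.104,160)"
python3 -m inch '[[0,[0,0,0],[0,0,3]],[0,[0,0,0],[0,0,0]]]'
python3 -c "
from h import *
to(.4335,-.2068,.104,160)"
python3 -m inch '[[0,[0,0,0],[0,0,3]],[0,[0,0,0],[0,0,0]]]'
python3 -c "
from h import *
to(.4335,-.2068,.104,160)"
```

```text
time_s: 24.12
tcp_pos: [0.4334, -0.2061, 0.1039]
tool_rot: [[-1.0, -0.009, -0.0], [-0.009, 1.0, 0.001], [0.0, 0.001, -1.0]]
ft_force: [0.4, 2.1, -1.6]
gripper_width: 0.0107
grip_force: 135.8
t 24.12 tcp mm [ 433.4 -206.1  103.9] yaw -179.5 tilt z [-1.e-04  7.e-04 -1.e+00] F [ 0.4  2.1 -1.6] M [0.4  0.14 0.2 ] w 10.7 g 135.8 j6 -36.0
shift cm (before turn) [-0.01 -0.07 -0.01] tool-z turn 20.5
time_s: 24.5
tcp_pos: [0.4335, -0.2061, 0.1039]
tool_rot: [[-0.99, 0.142, -0.0], [0.142, 0.99, 0.001], [0.0, 0.001, -1.0]]
ft_force: [0.3, 2.0, -0.8]
gripper_width: 0.0108
grip_force: 135.8
t 24.5 tcp mm [ 433.5 -206.1  103.9] yaw 171.8 tilt z [-1.e-04  6.e-04 -1.e+00] F [ 0.3  2.  -0.8] M [0.53 0.09 0.22] w 10.8 g 135.8 j6 -27.3
shift cm (before turn) [-0.01 -0.07 -0.01] tool-z turn 11.8
time_s: 24.75
tcp_pos: [0.4335, -0.2061, 0.1039]
tool_rot: [[-0.981, 0.193, -0.0], [0.193, 0.981, 0.001], [0.0, 0.001, -1.0]]
ft_force: [-0.8, 2.2, -1.8]
gripper_width: 0.0105
grip_force: 135.9
t 24.75 tcp mm [ 433.5 -206.1  103.9] yaw 168.9 tilt z [-0.e+00  6.e-04 -1.e+00] F [-0.8  2.2 -1.8] M [0.72 0.1  0.32] w 10.5 g 135.9 j6 -24.4
shift cm (before turn) [-0.01 -0.06 -0.01] tool-z turn 8.9
time_s: 25.0
tcp_pos: [0.4335, -0.2062, 0.104]
tool_rot: [[-0.97, 0.243, -0.0], [0.243, 0.97, 0.0], [0.0, 0.0, -1.0]]
ft_force: [-0.4, 2.5, -1.1]
gripper_width: 0.0111
grip_force: 135.9
t 25.0 tcp mm [ 433.5 -206.2  104. ] yaw 165.9 tilt z [-0.e+00  4.e-04 -1.e+00] F [-0.4  2.5 -1.1] M [0.76 0.17 0.5 ] w 11.1 g 135.9 j6 -21.4
shift cm (before turn) [-0.01 -0.06 -0.  ] tool-z turn 5.9
```

```bash
python3 -m inch '[[0,[0,0,0],[0,0,3]],[0,[0,0,0],[0,0,0]]]'
python3 -c "
from h import *
to(.4335,-.2068,.104,160)"
python3 -m inch '[[0,[0,0,0],[0,0,3]],[0,[0,0,0],[0,0,0]]]'
python3 -c "
from h import *
to(.4335,-.2068,.104,160)"
```

```text
time_s: 25.25
tcp_pos: [0.4336, -0.2062, 0.104]
tool_rot: [[-0.956, 0.293, -0.0], [0.293, 0.956, 0.0], [0.0, 0.0, -1.0]]
ft_force: [-0.4, 2.5, -1.5]
gripper_width: 0.0105
grip_force: 136.1
t 25.25 tcp mm [ 433.6 -206.2  104. ] yaw 162.9 tilt z [-0.e+00  3.e-04 -1.e+00] F [-0.4  2.5 -1.5] M [0.74 0.04 0.87] w 10.5 g 136.1 j6 -18.4
shift cm (before turn) [-0.01 -0.05 -0.  ] tool-z turn 2.9
time_s: 25.5
tcp_pos: [0.4336, -0.2063, 0.104]
tool_rot: [[-0.939, 0.343, 0.0], [0.343, 0.939, 0.0], [0.0, 0.0, -1.0]]
ft_force: [-0.2, 3.2, -1.1]
gripper_width: 0.0111
grip_force: 136.9
t 25.5 tcp mm [ 433.6 -206.3  104. ] yaw 160.0 tilt z [ 0.e+00  1.e-04 -1.e+00] F [-0.2  3.2 -1.1] M [0.71 0.07 1.32] w 11.1 g 136.9 j6 -15.4
shift cm (before turn) [-0.01 -0.05 -0.  ] tool-z turn -0.0
```

The right screw is at its stop too, with the same steep rise to 1.3 Nm. I'll ease off, lift, and carry the key back.

```bash
python3 -m inch '[[0,[0,0,0],[0,0,-6]],[0,[0,0,0],[0,0,-6]],[0,[0,0,-0.3],[0,0,0]],[0,[0,0,-1],[0,0,0]],[0,[0,0,-2],[0,0,0]],[0,[0,0,-2],[0,0,0]],[0,[0,0,-0.3],[0,0,0]]]' 100
python3 -c "
from h import *
to(.4245,.196,.158,170)"
```

```text
time_s: 26.38
tcp_pos: [0.4344, -0.2073, 0.1618]
tool_rot: [[-0.99, 0.144, 0.003], [0.144, 0.99, -0.002], [-0.003, -0.002, -1.0]]
ft_force: [0.6, -0.9, -2.7]
gripper_width: 0.0112
grip_force: 135.8
t 26.38 tcp mm [ 434.4 -207.3  161.8] yaw 171.7 tilt z [ 0.0027 -0.0025 -1.    ] F [ 0.6 -0.9 -2.7] M [ 0.03  0.03 -0.03] w 11.2 g 135.8 j6 -27.2
shift cm (before turn) [ 6.8  39.77  0.27] tool-z turn 1.7
```

```bash
python3 -m inch '[[0,[0.5,2.7,0],[0,0,0]],[0,[0.88,5.1,0],[0,0,0]],[0,[0.88,5.1,0],[0,0,0]],[0,[0.88,5.1,0],[0,0,0]],[0,[0.88,5.1,0],[0,0,0]],[0,[0.88,5.1,0],[0,0,0]],[0,[0.88,5.1,0],[0,0,0]],[0,[0.6,4.0,0],[0,0,0]],[0,[0.4,2.5,0],[0,0,1.7]],[0,[0,0,0],[0,0,0]],[0,[0,0,0],[0,0,0]]]'
python3 -c "
from h import *
to(.425,.196,.0764,170)"
```

```text
time_s: 27.75
tcp_pos: [0.4233, 0.1967, 0.1597]
tool_rot: [[-0.985, 0.172, -0.0], [0.172, 0.985, -0.001], [0.0, -0.001, -1.0]]
ft_force: [0.1, 0.1, -2.4]
gripper_width: 0.0107
grip_force: 135.8
t 27.75 tcp mm [423.3 196.7 159.7] yaw 170.1 tilt z [-3.e-04 -5.e-04 -1.e+00] F [ 0.1  0.1 -2.4] M [-0.06  0.03  0.02] w 10.7 g 135.8 j6 24.5
shift cm (before turn) [-0.18 -0.04  8.33] tool-z turn 0.1
```

```bash
python3 -m inch '[[0,[-0.18,-0.05,1.5],[0,0,0]],[0,[0,0,1.5],[0,0,0]],[0,[0,0,1.5],[0,0,0]]]'
python3 -m inch '[[0,[0,0,1.5],[0,0,0]],[0,[0,0,1.5],[0,0,0]],[0,[0,0,0.3],[0,0,0]]]'
python3 -c "
from h import *
to(.425,.196,.0764,170)"
```

```text
time_s: 28.12
tcp_pos: [0.425, 0.1954, 0.1136]
tool_rot: [[-0.985, 0.174, -0.001], [0.174, 0.985, -0.0], [0.001, -0.0, -1.0]]
ft_force: [-0.2, 0.9, -1.2]
gripper_width: 0.0108
grip_force: 135.8
time_s: 28.5
tcp_pos: [0.4244, 0.1954, 0.0805]
tool_rot: [[-0.985, 0.174, -0.002], [0.174, 0.985, -0.001], [0.002, -0.001, -1.0]]
ft_force: [-0.8, 0.5, -1.6]
gripper_width: 0.0107
grip_force: 135.8
t 28.5 tcp mm [424.4 195.4  80.5] yaw 170.0 tilt z [-2.2e-03 -7.0e-04 -1.0e+00] F [-0.8  0.5 -1.6] M [-0.02 -0.02 -0.01] w 10.7 g 135.8 j6 24.4
shift cm (before turn) [-0.05  0.07  0.41] tool-z turn -0.0
```

```bash
python3 -m inch '[[0,[0,0,0.2],[0,0,0]],[0,[0,0,0.1],[0,0,0]],[0,[0,0,0],[0,0,0]]]'
python3 -m inch '[[0,[0,0,0.1],[0,0,0]],[0,[0,0,0],[0,0,0]]]'
python3 -c "
from h import *
to(.425,.196,.0764,170)"
```

```text
time_s: 28.88
tcp_pos: [0.4253, 0.1964, 0.0793]
tool_rot: [[-0.985, 0.172, 0.001], [0.172, 0.985, 0.0], [-0.001, 0.0, -1.0]]
ft_force: [-0.3, 0.1, -2.3]
gripper_width: 0.0103
grip_force: 135.8
time_s: 29.12
tcp_pos: [0.4251, 0.1964, 0.078]
tool_rot: [[-0.985, 0.172, 0.0], [0.172, 0.985, 0.0], [-0.0, 0.0, -1.0]]
ft_force: [-0.5, -0.3, -2.2]
gripper_width: 0.0107
grip_force: 135.8
t 29.12 tcp mm [425.1 196.4  78. ] yaw 170.1 tilt z [ 1.e-04  0.e+00 -1.e+00] F [-0.5 -0.3 -2.2] M [0.07 0.02 0.03] w 10.7 g 135.8 j6 24.4
shift cm (before turn) [ 0.   -0.04  0.16] tool-z turn 0.1
```

```bash
python3 -m inch '[[0,[0,0,0.15],[0,0,0]],[0,[0,0,0.05],[0,0,0]],[0,[0,0,0],[0,0,0]]]'
python3 -c "
from h import *
to(.425,.196,.0764,170)"
```

```text
time_s: 29.5
tcp_pos: [0.4252, 0.1964, 0.0766]
tool_rot: [[-0.985, 0.172, 0.001], [0.172, 0.985, 0.0], [-0.001, 0.0, -1.0]]
ft_force: [-2.4, -0.8, 7.3]
gripper_width: 0.0108
grip_force: 137.5
t 29.5 tcp mm [425.2 196.4  76.6] yaw 170.1 tilt z [ 7.e-04  0.e+00 -1.e+00] F [-2.4 -0.8  7.3] M [-0.2   0.51  0.05] w 10.8 g 137.5 j6 24.4
shift cm (before turn) [ 0.01 -0.04  0.02] tool-z turn 0.1
```

The flange is resting on the stand: the upward force is 7 N at the same height where I gripped it. I'll release, retreat upward, and check by comparing against the first pictures.

```bash
python3 -m inch '[[2,[0,0,0],[0,0,0]],[4,[0,0,0],[0,0,0]],[7,[0,0,0],[0,0,0]],[8.54,[0,0,0],[0,0,0]],[8.54,[0,0,0],[0,0,0]],[8.54,[0,0,-2],[0,0,0]],[8.54,[0,0,-4],[0,0,0]],[8.54,[0,0,-5],[0,0,0]],[8.54,[0,0,0],[0,0,0]]]' 40
python3 -m inch '[[8.54,[0,-5.5,0],[0,0,0]],[8.54,[0,-5.5,0],[0,0,0]],[8.54,[0,-5.5,0],[0,0,0]],[8.54,[0,-5.5,0],[0,0,0]],[8.54,[0,-5.5,0],[0,0,0]],[8.54,[0,-5.5,0],[0,0,0]],[8.54,[0,-5.5,0],[0,0,0]],[8.54,[0,-5.5,0],[0,0,0]],[8.54,[0,-5.5,0],[0,0,0]],[8.54,[0,-5.5,0],[0,0,0]],[8.54,[0,-5.5,0],[0,0,0]],[8.54,[0,0,0],[0,0,0]]]'
python3 - <<'E'
from h import *
to(.2,-.45,.2,90)
for n,x,y,w,h in(("top",183,258,25,48),("scene",233,348,50,50)):
    c=viewer.capture(n);cv2.imwrite(f"pics/z_{n}.png",c["frame"]);f0=cv2.imread(f"pics/{n}0.png")
    T=f0[y:y+h,x:x+w];r=cv2.matchTemplate(c["frame"][y-12:y+h+12,x-12:x+w+12],T,cv2.TM_CCOEFF_NORMED)
    _,v,_,l=cv2.minMaxLoc(r);print(n,"key template",round(v,3),"moved px",l[0]-12,l[1]-12,"changed px",int((cv2.absdiff(T,c["frame"][y:y+h,x:x+w]).max(2)>40).sum()))
c=viewer.capture("top")
g=cv2.cvtColor(c["frame"],cv2.COLOR_BGR2GRAY)
for p in((.4314,-.1168,.046),(.4335,-.2068,.046)):
    u,v=np.round(proj(c,np.array(p))).astype(int);print(g[v-8:v+9,u-8:u+9])
E
```

```text
time_s: 30.62
tcp_pos: [0.4268, 0.1969, 0.1894]
tool_rot: [[-0.985, 0.172, 0.006], [0.172, 0.985, 0.002], [-0.006, 0.003, -1.0]]
ft_force: [0.1, 0.9, -0.1]
gripper_width: 0.0855
grip_force: 0.0
time_s: 32.12
tcp_pos: [0.3197, -0.4025, 0.1842]
tool_rot: [[-0.984, 0.176, -0.001], [0.176, 0.984, 0.001], [0.001, 0.001, -1.0]]
ft_force: [-0.1, 1.0, -0.2]
gripper_width: 0.0852
grip_force: 0.0
t 32.12 tcp mm [ 319.7 -402.5  184.2] yaw 169.9 tilt z [-0.0012  0.0014 -1.    ] F [-0.1  1.  -0.2] M [ 0.02  0.03 -0.02] w 85.2 g 0.0 j6 -50.8
shift cm (before turn) [10.95 -6.78 -1.57] tool-z turn 79.9
top key template 0.972 moved px 0 0 changed px 32
scene key template 0.99 moved px 1 0 changed px 12
[[ 94  90  91  98 104 102  97  99 102 103 105 100  94  94 106 139 173]
 [ 93  95 105 132 144 136 137 145 139 138 140 128 104  92  94 109 154]
 [ 94 107 138 171 176 165 175 184 162 154 177 172 145 113  91  96 149]
 [105 136 175 194 189 174 187 197 163 155 188 199 183 146 103  92 130]
 [124 166 192 203 192 179 189 197 165 151 187 203 197 173 133 101 117]
 [148 185 200 203 195 181 189 198 163 145 186 204 
[... 1310 characters left out ...]
203 204 197 181 190 198 161 143 184 203 202 202 191 178 179]
 [178 200 203 205 198 178 188 197 161 141 185 203 203 200 195 182 179]
 [172 197 205 205 198 182 187 198 161 141 184 201 200 203 192 177 182]
 [151 191 203 204 196 181 186 198 161 137 180 203 202 199 186 175 191]
 [125 175 199 205 200 184 189 197 161 132 174 204 200 193 179 178 192]
 [111 150 187 204 204 187 188 197 161 129 174 199 194 182 174 181 191]
 [117 126 158 186 197 184 187 196 162 128 168 192 181 182 188 191 198]
 [124 121 127 148 167 171 184 195 159 124 151 171 181 192 200 200 202]
 [125 121 121 120 125 139 156 159 139 120 133 168 193 200 203 204 202]
 [123 122 121 120 116 121 126 125 119 125 151 183 200 200 200 201 202]]
```

Both slots run straight away from the robot, so both screws are home. The key sits exactly where it started, and the gripper is clear. Handing in.

```bash
python3 -c "
from bench import bot
print(bot.finish_job())"
```

```text
the job is handed in; nothing more can be done
None
```

I turned both cam screws home against their stops, put the key back upright in its stand, and handed the job in at about 32 s of the 59 s allowed; no verdict came back, and I did not measure the block's gap to the rail or re-check the jar and paddles.

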